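# Roll a pillar post into the V-block and push it home

## Task

Roll the thick aluminium pillar post along the desk by pushing its side with your fingertips, up the V-block's ramp and into the groove. Then push the post's free end along the groove until its other end is against the stop plate, and take your hand away. Do not grip or lift the post, and leave the other things where they stand.

Things in the scene. Friction and masses are not known exactly. Their poses are not given: they have to be found in the camera images.
- pillar_post: Solid aluminium cylinder, 38 mm in diameter, 130 mm long, about 0.4 kg, loose on the desk. Origin in its middle on its axis; x axis along its length, ends at x = -65 and +65 mm; y and z turn as it rolls. Smooth (friction about 0.4), rolls when its side is pushed; after a slow push it stops within a few mm on the flat, but rolls back down the ramp if let go there.
- v_block: Steel V-block fixed to the desk. Origin on the desk below the groove's bottom line, midway; x along the groove, z up; block from x = -75 to +75 mm. Across it: bottom line at y = 0, 3 mm high; 30 degree flanks on both sides, far one up to 20 mm high at y = +31, then a flat shoulder to y = +46 mm with low screw heads. A post seated in the groove has its axis at y = 0, z = 25 mm and slides along it at 1 to 3 N.
- ramp_foot (a point): Foot of the V-block's roll-in ramp, at the block's y = -74 mm, z = 0, x = 0 (axes as the block's). From here a plain slope rises to a crest 11.8 mm high at y = -16 mm, where the near flank falls into the groove. The post starts lying on this side, 55 to 130 mm further out, its axis within 10 degrees of the groove's and set towards the open (-x) end, so that it passes the stop plate.
- stop_face (a point): Middle of the stop plate's face, on the axis of a seated post: the block's x = +75 mm, y = 0, z = 25 mm (axes as the block's). The plate is 10 mm thick, 40 mm high, y = -16 to +46 mm, and closes the +x end of the groove; the -x end is open. A post pushed home has its middle at the block's x = +10 mm.
- spare_objective: Bystander, loose: microscope objective standing on end, white barrel with a black foot, 27 mm across, 50 mm high; origin at the centre of its underside.
- optical_post: Bystander, loose: slim steel post standing on end, 13 mm across, 61 mm high; origin at the centre of its underside.
- vial_4: Bystander, loose: small upright screw-cap vial, 26 mm across, 53 mm high; origin at the centre of its underside.
- sample_puck: Bystander, loose: flat round metal puck with a dark chip on top, 25 mm across, 11 mm high; origin at the centre of its underside.
- kinematic_mount: Bystander, loose: small black square mirror mount, 38x34x34 mm; origin at the centre of its underside.
- torch: Bystander, loose: small black torch with a blue tail cap, lying, 24 mm thick, 98 mm long along its y axis; origin at the centre of its underside.
Mind the look-alikes: they are no part of the job. Several things have the shape of the pillar_post; the one meant has the colours described above.

How it is judged:
On the way, in this order (a step that is already met when the one before it is completed fails the run):
1. the post is rolling (turning as it travels) towards the block (angular speed of pillar_post above 0.2 rad/s and linear speed of pillar_post above 0.003 m/s and y of pillar_post in the frame of v_block below -0.02 m and contact force between pillar_post and the fingers above 0.02 N), for 0.04 s.
2. the post lies in the V groove (y of pillar_post in the frame of v_block between -0.004 and 0.004 m and z of pillar_post in the frame of v_block between 0.02 and 0.029 m and angle between the x axis of pillar_post and the x axis of v_block, either way round below 0.05 rad), for 0.2 s.
At the end, for the whole second after the job is handed in: The post lies at rest in the V groove (axis within 4 mm of the groove's middle, within 0.05 rad of its direction, at its seated height of 25 mm to 5 mm) with its end within 4 mm of the stop plate (all of step 2 and x of pillar_post in the frame of v_block between 0.006 and 0.0125 m and linear speed of pillar_post below 0.01 m/s); the robot touches nothing.
It fails at once if the post is lifted off the desk beside the block (y of pillar_post in the frame of v_block below -0.095 m and height (world z) of pillar_post above 0.028 m).
It fails at once if the post is lifted above the height at which it rolls over the crest (height (world z) of pillar_post above 0.041 m).
It fails at once if the post is stood up or tipped (angle between pillar_post's own x axis and vertical below 1.32 rad or angle between pillar_post's own x axis and vertical above 1.82 rad).
It fails at once if a bystander is moved by more than 15 mm (distance of any of spare_objective, optical_post, vial_4, sample_puck, kinematic_mount, torch from where it was at the start of the episode above 0.015 m).
It also fails if it takes over 54 s, if anything falls off the work surface, if the arm or the gripper's body presses on something with over 40 N, if the wrist force passes 120 N, or if a joint passes its speed limit or range.

## Robot

A 7-joint arm with a two-finger parallel gripper is mounted at the origin on a cart in front of the work surface, level with it; the furniture and walls round the work are solid. World frame = base frame: x ahead of the robot, y to its left, z up, the work surface at z = 0. Lengths are in m, angles in rad, forces in N, time in s.
With the tool pointing down it reaches from about 0.425 to 0.875 m from the base axis. Payload 9.9 kg.
Tool frame: the origin (TCP) lies between the finger pads; the fingertips stand r.finger_overhang ahead of it and the grasp point (between the pads) is the TCP (r.finger_overhang is the distance from the TCP to the fingertips, in m); x points along the fingers, z is the direction in which the jaws open and shut, and the axes are right-handed (so a half turn about x gives the same grasp; the last joint's range is limited). The gripper opens to 85 mm and grips with 20 to 120 N. Pads are 22 mm wide; open, the fingers measure 114 mm over their backs; the gripper's body (76 mm by 85 mm) begins 54 mm behind the grasp point. The pads swing forward as they close: fully open they stand 13 mm farther back than shut.
Start: joints at [1.061, 0.576, 0.025, 1.437, -0.015, 1.129, -0.057], TCP at [0.279, -0.615, 0.25] pointing down, gripper open.
Joint ranges: [-2.76, 2.76], [-0.34, 2.15], [-1.52, 1.57], [0.19, 2.46], [-1.09, 4.23], [0.17, 1.99], [-2.82, 2.82]. Speed limits (rad/s): [2.22, 2.22, 3.01, 3.01, 3.14, 3.14, 3.14].

## Interface

Orientations are given as a unit quaternion [x, y, z, w].
In Python, from cell import r gives the robot as it stands.
- The arm moves only by the tool servo_tool, never from a script. Its argument "series" is a list of rows, each an object with "translation": the shift along the tool's x, y, z in cm, a list of three; "turn": the turn, a rotation vector about the tool's x, y, z in rad, a list of three. A call has 1 to 20 rows; each row is the pose to reach, as a shift and turn from the pose commanded when the call began, along the tool's axes at that moment; what a row does not reach only later rows make up. A row lasts 1/10 s, in which the tool goes at most 50 mm and 8.59 degrees, less where a joint would pass 70% of its speed; a pose out of reach is approached as far as the arm can. A call with a gripper value outside its range is refused whole. "claw" is the gripper's target within -1 to 1 (fully open at 1, half-way at 0, shut at -1), set as the call begins (left out, the last holds). The fingers move at their own pace and stop on an object; "newtons" is the grip in N (left out, the last holds). Time passes only in rows, so rows that repeat a pose let the fingers close. It gives the time, the measured TCP pose, the force and the opening at its end, in the units of the state.
- r.observe(): the state, without advancing time (a new reading comes with each control period).
- r.snapshot(name): name is "side" or "top" or "wrist"; returns the picture (400x640x3 uint8, red, green, blue); there is no depth.
- r.camera_model(name): a dict with "camera_matrix" (3x3 intrinsics, pixels), "cam_to_world" (4x4, takes a point from camera to world coordinates). Camera axes: x right, y up, looking along -z (the intrinsics and any distortion apply to the point x, -y, -z); pixel columns grow to the right and rows downward; lengths in m; the calibration is good to about 2 mm. A picture is of the moment at which its call begins: read the wrist's pose just before it. camera_model takes no time and is no camera call; for the wrist camera it gives the pose at the moment of the call.
- r.finish_job(): hands the job in, once; it reports no verdict.
The state is a dict: "time_s": time; "joint_pos": joint angles; "qvel": joint speeds; "effort": joint torques, N m; "tool_pos": TCP position; "orientation": TCP orientation; "ft_force": force on the tool from outside, world axes, zero at the start; "torque": the same for the moment, N m; "opening": finger opening in m.
Only numpy, scipy, OpenCV 4.12 (cv2) and the standard library are available. Lean on these libraries where they do the work, as an engineer would, in place of code of your own. Each camera call takes 0.05 s, during which the arm holds its last target.

## Working session

There is one attempt and no reset: what is moved stays moved. The work goes in short steps, Python scripts to look and compute and a tool call to move; the robot and the scene stay as the last step left them, time stands still between calls to the robot, and variables do not carry over. Pictures are saved under pics/ and viewed, and the job is handed in when it is done.

Besides the shell and the picture viewer there is one more tool, called after "Emit:" as a command line: name --argument value ..., lists and objects as JSON in quotes. servo_tool: Moves the arm, as the interface text tells. Its arguments: {"type":"object","properties":{"series":{"type":"array"},"claw":{"type":"number"},"newtons":{"type":"number"}},"required":["series"]}

```bash
ls; mkdir -p pics
python3 - <<'E'
from cell import r
import cv2,json
print(r.observe()); print(r.finger_overhang)
for n in("top","side","wrist"):
    m=r.camera_model(n); print(n,m)
    cv2.imwrite(f"pics/{n}0.png",r.snapshot(n)[:,:,::-1])
E
```

```text
pics
{'time_s': 0.0, 'joint_pos': array([ 1.06120739,  0.57653684,  0.02485074,  1.4378752 , -0.01499375,
        1.12896636, -0.05646621]), 'qvel': array([-7.16696312e-04, -4.01517576e-04,  2.16957159e-04,  1.96160736e-03,
        1.24862251e-03, -8.12776130e-04,  7.09036017e-06]), 'effort': array([-6.25069515e-04, -7.65756083e+01,  2.24993080e+00, -2.85959083e+01,
        1.50934240e-02,  1.30880703e-02,  3.53781388e-05]), 'tool_pos': array([ 0.278642  , -0.61437131,  0.24945116]), 'orientation': array([ 0.38332582,  0.59486175, -0.38276859,  0.59387627]), 'ft_force': array([-0.55918972,  0.27491885, -0.38758394]), 'torque': array([-0.02469104, -0.01482385, -0.01562796]), 'opening': 0.08508299355164795}
0.019
top {'camera_matrix': array([[409.75305496,   0.        , 312.06989243],
       [  0.        , 409.75305496, 196.30365141],
       [  0.        ,   0.        ,   1.        ]]), 'cam_to_world': array([[ 0.01479342,  0.99689942, -0.07728321,  0.48079648],
       [-0.99976449,  0.01351992, -0.01697573,  0.05652236],
       [-0.01587823,  0.07751613,  0.99686465,  0.94552126],
   
[... 240 characters left out ...]
am_to_world': array([[-0.52993735, -0.3707439 ,  0.76270268,  1.47498623],
       [ 0.8480187 , -0.22579649,  0.47945828,  0.64624218],
       [-0.00554065,  0.90086898,  0.43405575,  0.57764803],
       [ 0.        ,  0.        ,  0.        ,  1.        ]])}
wrist {'camera_matrix': array([[300.41252056,   0.        , 318.42660872],
       [  0.        , 300.41252056, 200.76039538],
       [  0.        ,   0.        ,   1.        ]]), 'cam_to_world': array([[ 0.41361199,  0.87945875,  0.23553647,  0.33856531],
       [-0.91045078,  0.40013297,  0.10475198, -0.58644266],
       [-0.00212086, -0.25777104,  0.9662037 ,  0.37440366],
       [ 0.        ,  0.        ,  0.        ,  1.        ]])}
```

View pics/top0.png

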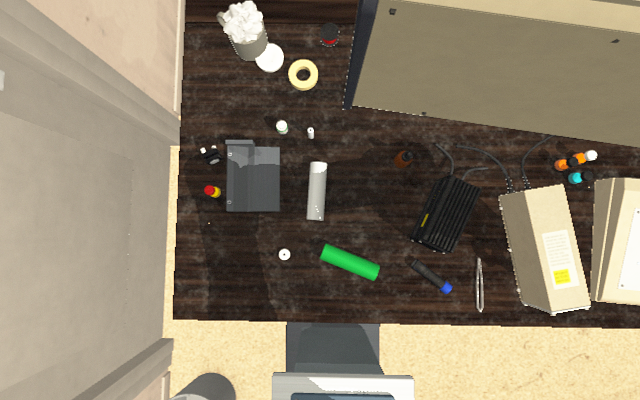

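View pics/side0.png

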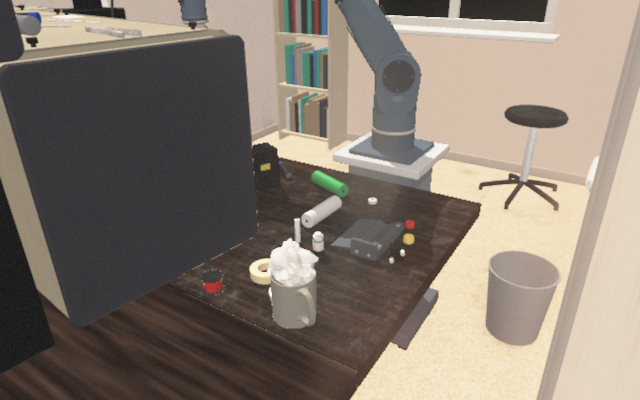

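View pics/wrist0.png

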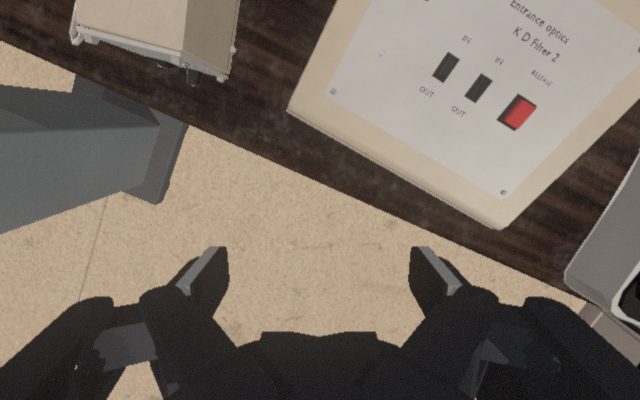

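Run:
```python
import cv2
a=cv2.imread("pics/top0.png")
cv2.imwrite("pics/top0c.png",cv2.resize(a[115:270,190:350],None,fx=5,fy=5,interpolation=cv2.INTER_CUBIC)[:,:800][:600*2])
c=cv2.resize(a[125:225,195:335],None,fx=5.6,fy=5.6,interpolation=cv2.INTER_CUBIC);cv2.imwrite("pics/top0c.png",c)
a=cv2.imread("pics/side0.png")
cv2.imwrite("pics/side0c.png",cv2.resize(a[165:275,260:430],None,fx=4.6,fy=4.6,interpolation=cv2.INTER_CUBIC))
```

```text
(no output)
```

View pics/top0c.png

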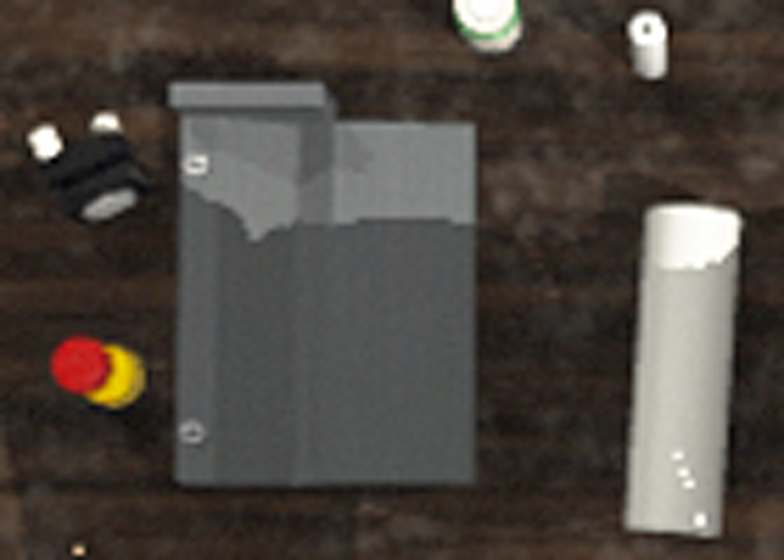

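View pics/side0c.png

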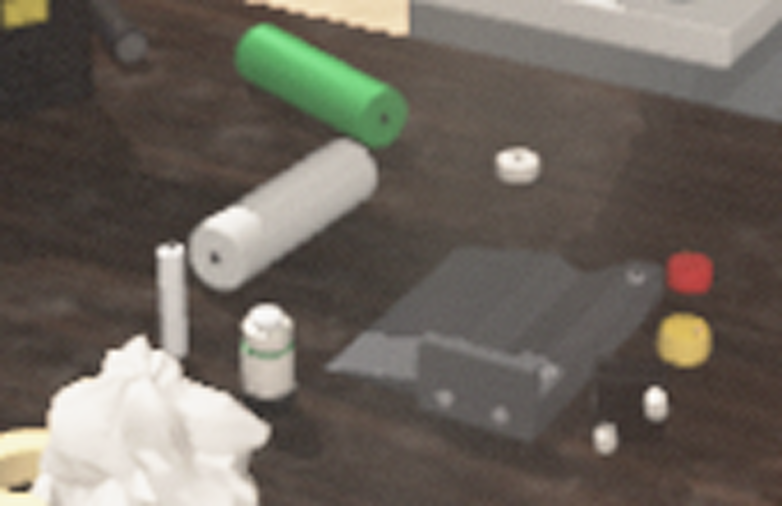

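```bash
cat > h.py <<'E'
import numpy as np,cv2
from scipy.optimize import least_squares
from cell import r
def proj(P,m):
    T=np.linalg.inv(m["cam_to_world"]);p=(T[:3,:3]@np.asarray(P,float).T).T+T[:3,3]
    q=np.c_[p[:,0],-p[:,1],-p[:,2]];q=(m["camera_matrix"]@q.T).T
    return q[:,:2]/q[:,2:]
def unproj(uv,z,m):
    uv=np.atleast_2d(uv);d=np.c_[uv,np.ones(len(uv))]@np.linalg.inv(m["camera_matrix"]).T
    d=d*[1,-1,-1];C=m["cam_to_world"];d=d@C[:3,:3].T;o=C[:3,3]
    return o+d*((z-o[2])/d[:,2])[:,None]
def rot(a): return np.array([[np.cos(a),-np.sin(a),0],[np.sin(a),np.cos(a),0],[0,0,1]])
E
python3 - <<'E'
from h import *
m=r.camera_model("top")
cr=lambda a:(np.array(a)+.5)/5.6-.5+[195,125]
B=np.array([[75,-74,0],[-75,-74,0],[-75,46,20],[-75,31,20],[-75,0,3],[85,46,40],[85,-16,40],[75,46,40],[75,-16,40]])/1e3
uv=cr([(476,122),(475,485),(177,484),(213,484),(294,485),(168,83),(325,83),(170,107),(327,107)])
f=lambda p:(proj((rot(p[2])@B.T).T+[p[0],p[1],0],m)-uv).ravel()
s=least_squares(f,[.5,.2,0]);print(s.x);print(s.fun.reshape(-1,2).round(2))
bp=s.x
e=unproj(cr([(693,209),(672,533)]),.019,m);print(e,np.linalg.norm(e[0]-e[1]))
c=e.mean(0);d=e[0]-e[1];print("post",c,np.arctan2(d[1],d[0]), "in block",rot(-bp[2])@(c-[bp[0],bp[1],0]))
# silhouettes width
w=unproj(cr([(645,205),(741,215),(624,528),(720,535)]),.019,m);print(w, np.linalg.norm(w[0]-w[1]))
for n,q,z in [("obj",(282,126),.05),("opt",(310,130),.061),("mount",(210,156),.03),("yel",(213,191),.05),("puck",(284,254),.011),("torch",(432,276),.012),("green",(350,262),.019),("brown",(403,157),.05)]: print(n,unproj(q,z,m)[0].round(3))
E
```

```text
[0.59250214 0.22235886 0.01728509]
[[ 0.28  0.62]
 [ 0.23 -0.1 ]
 [-0.25 -0.12]
 [-0.08 -0.14]
 [ 0.39 -0.05]
 [ 0.33 -0.02]
 [-0.2  -0.18]
 [-0.09  0.08]
 [-0.59 -0.07]]
[[0.63155482 0.05915407 0.019     ]
 [0.49956694 0.06582495 0.019     ]] 0.13215635154145983
post [0.56556088 0.06248951 0.019     ] -0.0504986379329501 in block [-0.02970046 -0.15937981  0.019     ]
[[0.63296255 0.07874733 0.019     ]
 [0.62932598 0.03956942 0.019     ]
 [0.50130071 0.08521634 0.019     ]
 [0.49904204 0.04646828 0.019     ]] 0.03934633133696432
obj [0.706 0.141 0.05 ]
opt [0.695 0.078 0.061]
mount [0.64  0.305 0.03 ]
yel [0.559 0.29  0.05 ]
puck [0.421 0.134 0.011]
torch [ 0.378 -0.199  0.012]
green [ 0.406 -0.015  0.019]
brown [ 0.64  -0.127  0.05 ]
```

```bash
cat >> h.py <<'E'
from scipy.spatial.transform import Rotation as R
BP=np.array([0.5925,0.2224,0.0173])
def b2w(p): return rot(BP[2])@np.asarray(p,float)+[BP[0],BP[1],0]
def w2b(p): return rot(-BP[2])@(np.asarray(p,float)-[BP[0],BP[1],0])
def goal(pw,yaw=None,flip=1):
    """tool-frame shift (cm) and rotvec to reach world pw, tool x down, tool z along flip*(cos yaw, sin yaw)"""
    s=r.observe();Q=R.from_quat(s["orientation"]);t=Q.inv().apply(np.asarray(pw)-s["tool_pos"])*100
    if yaw is None: return t,None
    z=flip*np.array([np.cos(yaw),np.sin(yaw),0]);x=np.array([0,0,-1.]);y=np.cross(z,x)
    return t,(Q.inv()*R.from_matrix(np.c_[x,y,z])).as_rotvec()
E
python3 - <<'E'
from h import *
s=r.observe();print(R.from_quat(s["orientation"]).as_matrix().round(3))
for f in(1,-1): print(goal([.565,-.03,.15],BP[2],f))
m=r.camera_model("top")
print(unproj([(350,105),(440,180),(415,245),(470,190),(505,195)],.1,m),unproj((350,105),.35,m), unproj((540,240),.15,m))
E
```

```text
[[-0.001  0.911  0.413]
 [ 0.001  0.413 -0.911]
 [-1.    -0.    -0.001]]
(array([ 10.01047591,  50.21901065, -41.38672261]), array([-1.16224417e+00, -1.13560490e-03, -6.34301160e-04]))
(array([ 10.01047591,  50.21901065, -41.38672261]), array([ 1.97934804e+00, -7.09473044e-04,  1.27018696e-03]))
[[ 0.74002829 -0.00601132  0.1       ]
 [ 0.58371429 -0.1929046   0.1       ]
 [ 0.44942603 -0.14084148  0.1       ]
 [ 0.56378054 -0.25420203  0.1       ]
 [ 0.55441081 -0.32553924  0.1       ]] [[0.66337977 0.01247836 0.35      ]] [[ 0.46447922 -0.36761179  0.15      ]]
```

Emit:
servo_tool --series '[{"translation": [-4, 0, 0], "turn": [0, 0, 0]}, {"translation": [-8, 0, 0], "turn": [0, 0, 0]}, {"translation": [-8, 4, -3], "turn": [-0.09, 0, 0]}, {"translation": [-8, 8, -6.5], "turn": [-0.18, 0, 0]}, {"translation": [-8, 12, -10], "turn": [-0.27, 0, 0]}, {"translation": [-8, 16, -13], "turn": [-0.36, 0, 0]}, {"translation": [-8, 20, -16.5], "turn": [-0.45, 0, 0]}, {"translation": [-8, 24, -20], "turn": [-0.54, 0, 0]}, {"translation": [-8, 28, -23], "turn": [-0.63, 0, 0]}, {"translation": [-8, 32, -26.5], "turn": [-0.73, 0, 0]}, {"translation": [-8, 36, -30], "turn": [-0.82, 0, 0]}, {"translation": [-8, 40, -33], "turn": [-0.92, 0, 0]}, {"translation": [-8, 44, -36.5], "turn": [-1.02, 0, 0]}, {"translation": [-8, 48, -39.5], "turn": [-1.1, 0, 0]}, {"translation": [-5, 50.2, -41.4], "turn": [-1.162, 0, 0]}, {"translation": [0, 50.2, -41.4], "turn": [-1.162, 0, 0]}, {"translation": [4, 50.2, -41.4], "turn": [-1.162, 0, 0]}, {"translation": [8, 50.2, -41.4], "turn": [-1.162, 0, 0]}, {"translation": [10, 50.2, -41.4], "turn": [-1.162, 0, 0]}, {"translation": [10, 50.2, -41.4], "turn": [-1.162, 0, 0]}]'

```text
time_s: 2.15
tool_pos: [0.563, -0.0304, 0.1473]
orientation: [-0.006, 0.709, 0.006, 0.705]
ft_force: [-0.2, 0.3, 0.4]
opening: 0.0853
```

Run:
```python
from h import *
print(r.observe()["joint_pos"].round(3),goal([.563,-.03,.035],BP[2]))
for n in("side","wrist"): cv2.imwrite(f"pics/{n}1.png",r.snapshot(n)[:,:,::-1])
```

```text
[ 0.218  0.545 -0.374  1.849  0.265  0.802 -0.275] (array([11.22898745,  0.04166166,  0.06461457]), array([ 9.39434350e-05, -5.98099027e-03, -2.23740435e-04]))
```

View pics/side1.png

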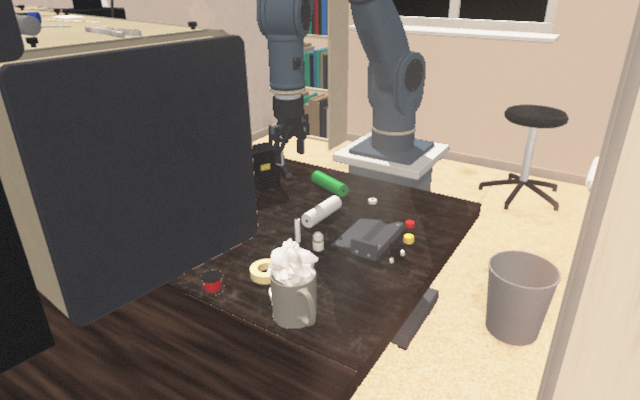

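View pics/wrist1.png

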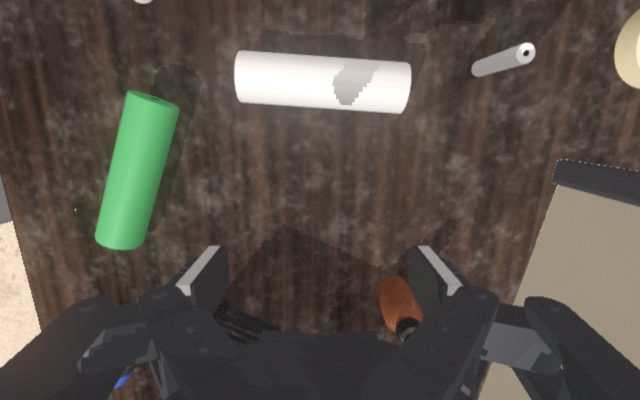

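Emit:
servo_tool --series '[{"translation": [4, 0, 0], "turn": [0, -0.006, 0]}, {"translation": [8, 0, 0], "turn": [0, -0.006, 0]}, {"translation": [11, 0, 0], "turn": [0, -0.006, 0]}, {"translation": [11.2, 0, 0], "turn": [0, -0.006, 0]}, {"translation": [11.2, 0, 0], "turn": [0, -0.006, 0]}]'

```text
time_s: 2.75
tool_pos: [0.5659, -0.0303, 0.0396]
orientation: [-0.006, 0.704, 0.006, 0.71]
ft_force: [-0.2, -0.5, 0.6]
opening: 0.0853
```

Run:
```python
from h import *
print(r.observe()["tool_pos"],r.observe()["ft_force"],r.finger_overhang)
m=r.camera_model("side");t=r.observe()["tool_pos"]
print(proj([t+[.05,0,-.006],t+[.05,0,-.019],t*[1,1,0]+[.05,0,0]],m))
a=r.snapshot("side")[:,:,::-1]
cv2.imwrite("pics/side2.png",cv2.resize(a[120:250,240:400],None,fx=5,fy=4.6,interpolation=cv2.INTER_CUBIC))
```

```text
[ 0.56593298 -0.0302829   0.03964845] [-0.17968086 -0.49138169  0.58641829] 0.019
[[278.933386   204.27646621]
 [279.17007585 208.8024223 ]
 [279.54155738 215.90584961]]
```

View pics/side2.png

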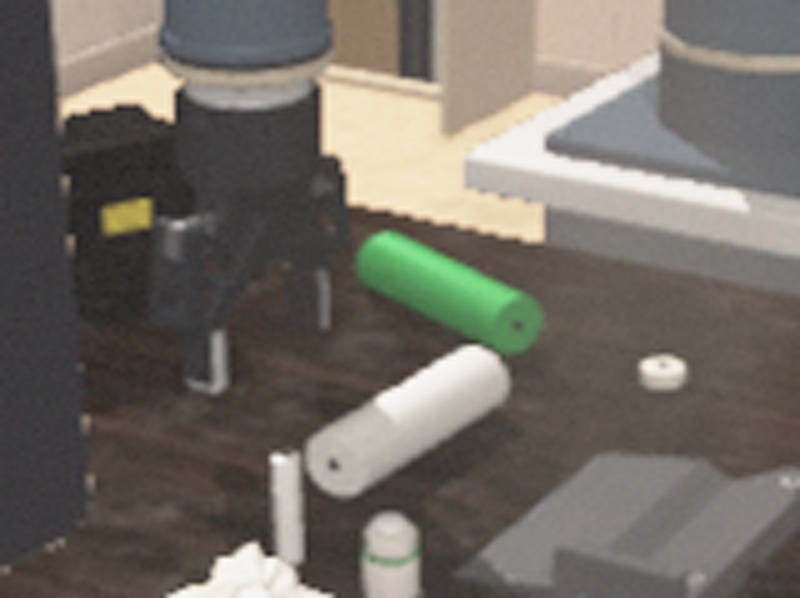

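Run:
```python
from h import *
print(w2b(r.observe()["tool_pos"]),goal(b2w([-.03,-.215,.018]),BP[2]))
```

```text
[-0.03046788 -0.25217929  0.04033376] (array([2.23344126, 3.71809687, 0.02540223]), array([-5.02769621e-04,  8.73843549e-03,  6.71725251e-05]))
```

Emit:
servo_tool --series '[{"translation": [0.5, 0.5, 0], "turn": [0, 0.006, 0]}, {"translation": [1, 1.5, 0], "turn": [0, 0.006, 0]}, {"translation": [1.5, 2.5, 0], "turn": [0, 0.006, 0]}, {"translation": [1.7, 3.5, 0], "turn": [0, 0.006, 0]}, {"translation": [1.8, 3.7, 0], "turn": [0, 0.006, 0]}, {"translation": [1.8, 3.7, 0], "turn": [0, 0.006, 0]}, {"translation": [1.8, 3.7, 0], "turn": [0, 0.006, 0]}]'

```text
time_s: 3.5
tool_pos: [0.5645, 0.0064, 0.0203]
orientation: [-0.006, 0.707, 0.006, 0.707]
ft_force: [0.4, -0.8, -0.5]
opening: 0.0855
```

Run:
```python
from h import *
s=r.observe();print(s["tool_pos"],w2b(s["tool_pos"]),s["ft_force"],s["qvel"].round(3),goal(b2w([-.03,-.215,.018]),BP[2]))
a=r.snapshot("side")[:,:,::-1]
cv2.imwrite("pics/side3.png",cv2.resize(a[150:230,250:370],None,fx=6.6,fy=6.6,interpolation=cv2.INTER_CUBIC))
```

```text
[0.56446189 0.00639239 0.02032525] [-0.03177066 -0.21549025  0.02032525] [ 0.39725249 -0.76847161 -0.50372921] [ 0.01  -0.002  0.001 -0.002  0.002 -0.001 -0.   ] (array([0.23248831, 0.04917794, 0.17707196]), array([-0.00035592, -0.00010052,  0.00038786]))
```

View pics/side3.png

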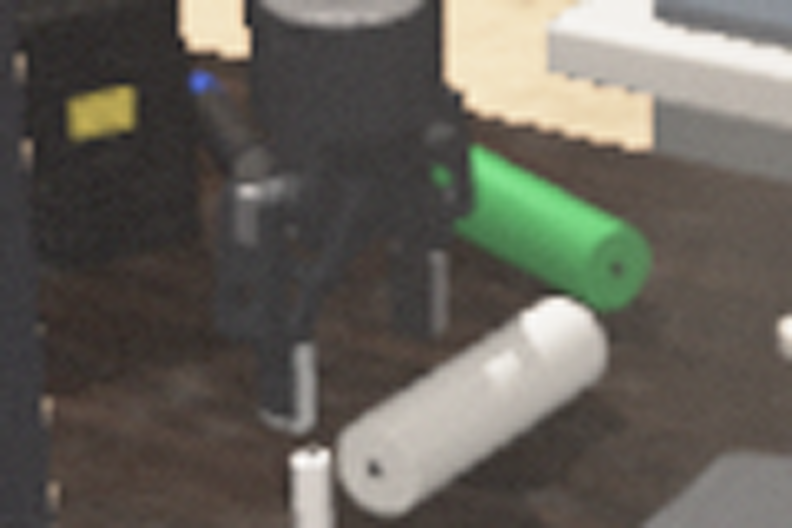

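Emit:
servo_tool --series '[{"translation": [0.2, 0.5, 0.1], "turn": [0, 0, 0]}, {"translation": [0.3, 1.0, 0.15], "turn": [0, 0, 0]}, {"translation": [0.3, 1.4, 0.15], "turn": [0, 0, 0]}, {"translation": [0.3, 1.6, 0.15], "turn": [0, 0, 0]}, {"translation": [0.3, 1.8, 0.15], "turn": [0, 0, 0]}, {"translation": [0.3, 2.0, 0.15], "turn": [0, 0, 0]}, {"translation": [0.3, 2.2, 0.15], "turn": [0, 0, 0]}, {"translation": [0.3, 2.4, 0.15], "turn": [0, 0, 0]}, {"translation": [0.3, 2.6, 0.15], "turn": [0, 0, 0]}, {"translation": [0.3, 2.8, 0.15], "turn": [0, 0, 0]}, {"translation": [0.3, 3.0, 0.15], "turn": [0, 0, 0]}, {"translation": [0.3, 3.2, 0.15], "turn": [0, 0, 0]}, {"translation": [0.3, 3.4, 0.15], "turn": [0, 0, 0]}, {"translation": [0.3, 3.6, 0.15], "turn": [0, 0, 0]}, {"translation": [0.3, 3.8, 0.15], "turn": [0, 0, 0]}, {"translation": [0.3, 4.0, 0.15], "turn": [0, 0, 0]}, {"translation": [0.3, 4.2, 0.15], "turn": [0, 0, 0]}, {"translation": [0.3, 4.4, 0.15], "turn": [0, 0, 0]}, {"translation": [0.3, 4.6, 0.15], "turn": [0, 0, 0]}, {"translation": [0.3, 4.8, 0.15], "turn": [0, 0, 0]}]'

```text
time_s: 5.55
tool_pos: [0.5651, 0.0549, 0.0173]
orientation: [-0.006, 0.707, 0.006, 0.707]
ft_force: [0.7, 0.2, 0.2]
opening: 0.0853
```

Run:
```python
from h import *
s=r.observe();print(w2b(s["tool_pos"]),s["ft_force"],goal(b2w([-.03,-.17,.017]),BP[2]))
for n in ("top","wrist"):
  a=r.snapshot(n)[:,:,::-1]
  cv2.imwrite(f"pics/{n}4.png",cv2.resize(a[120:225,200:340],None,fx=5.6,fy=5.6,interpolation=cv2.INTER_CUBIC) if n=="top" else a)
```

```text
[-0.03025573 -0.16705001  0.01731073] [0.70319589 0.17016985 0.24121136] (array([ 0.03106124, -0.2949926 ,  0.02565595]), array([-2.80403459e-04,  4.70760408e-06, -3.98674367e-05]))
```

View pics/top4.png

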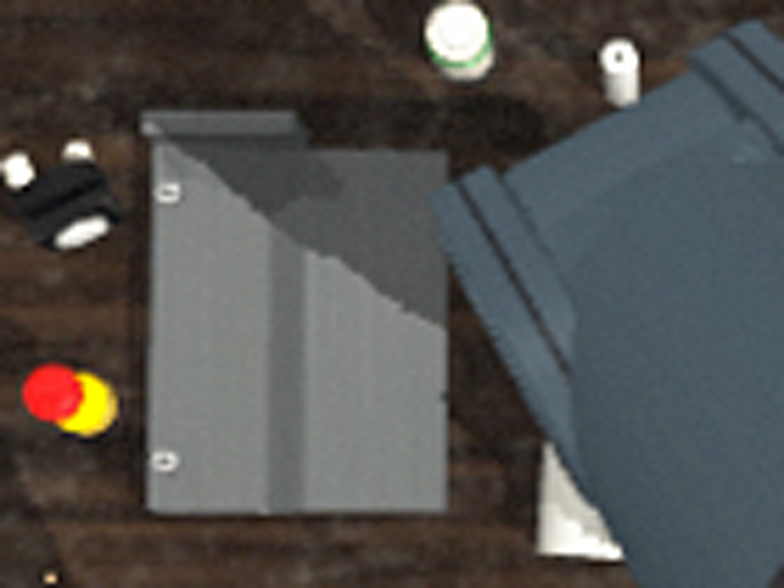

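View pics/wrist4.png

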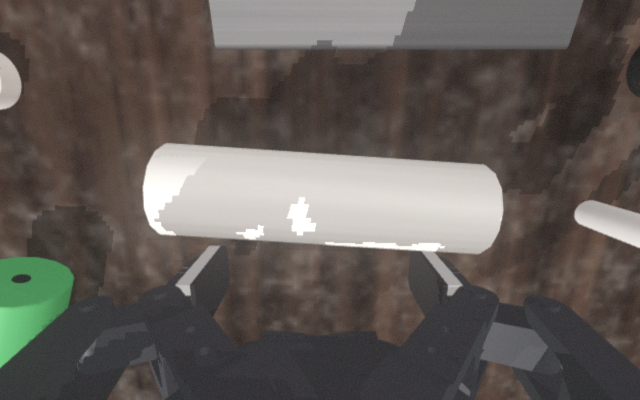

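Emit:
servo_tool --series '[{"translation": [0, 0.2, 0], "turn": [0, 0, 0]}, {"translation": [0, 0.4, 0], "turn": [0, 0, 0]}, {"translation": [0, 0.6, 0], "turn": [0, 0, 0]}, {"translation": [0, 0.8, 0], "turn": [0, 0, 0]}, {"translation": [0, 1.0, 0], "turn": [0, 0, 0]}, {"translation": [0, 1.2, 0], "turn": [0, 0, 0]}, {"translation": [0, 1.4, 0], "turn": [0, 0, 0]}, {"translation": [0, 1.6, 0], "turn": [0, 0, 0]}, {"translation": [0, 1.8, 0], "turn": [0, 0, 0]}, {"translation": [0, 2.0, 0], "turn": [0, 0, 0]}, {"translation": [0, 2.2, 0], "turn": [0, 0, 0]}, {"translation": [0, 2.4, 0], "turn": [0, 0, 0]}, {"translation": [0, 2.6, 0], "turn": [0, 0, 0]}, {"translation": [0, 2.8, 0], "turn": [0, 0, 0]}, {"translation": [0, 3.0, 0], "turn": [0, 0, 0]}, {"translation": [0, 3.2, 0], "turn": [0, 0, 0]}, {"translation": [0, 3.4, 0], "turn": [0, 0, 0]}, {"translation": [0, 3.6, 0], "turn": [0, 0, 0]}, {"translation": [0, 3.8, 0], "turn": [0, 0, 0]}, {"translation": [0, 4.0, 0], "turn": [0, 0, 0]}]'

```text
time_s: 7.65
tool_pos: [0.5645, 0.0949, 0.0173]
orientation: [-0.006, 0.707, 0.006, 0.707]
ft_force: [-1.0, 0.3, 0.9]
opening: 0.0856
```

Run:
```python
from h import *
s=r.observe();print(w2b(s["tool_pos"]),s["ft_force"])
for n in ("side","wrist"):
  a=r.snapshot(n)[:,:,::-1]
  cv2.imwrite(f"pics/{n}5.png",cv2.resize(a[160:270,280:420],None,fx=5.4,fy=5.4,interpolation=cv2.INTER_CUBIC) if n=="side" else a)
```

```text
[-0.03021879 -0.12704183  0.01729221] [-0.9994039   0.33292546  0.90574755]
```

View pics/side5.png

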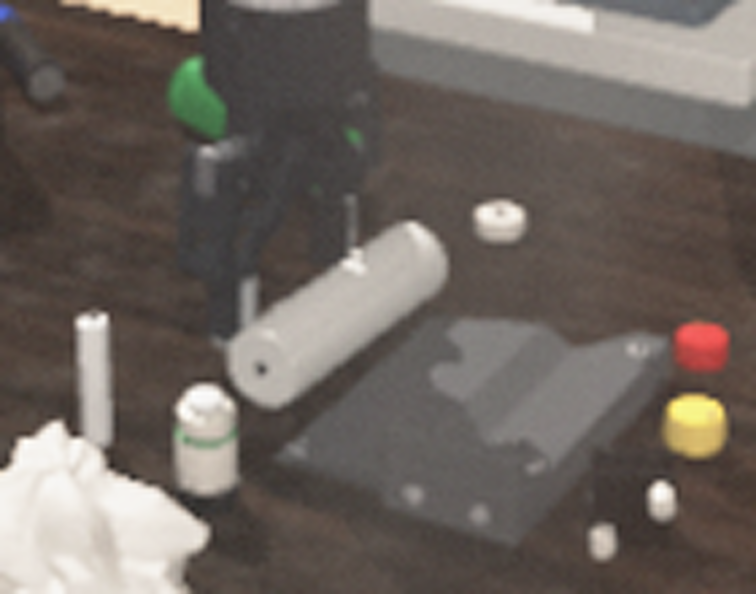

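View pics/wrist5.png

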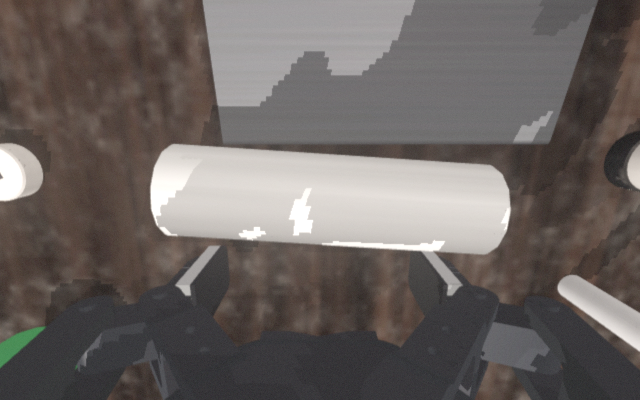

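Emit:
servo_tool --series '[{"translation": [0, 0.2, 0], "turn": [0, 0, 0]}, {"translation": [0, 0.4, 0], "turn": [0, 0, 0]}, {"translation": [0, 0.6, 0], "turn": [0, 0, 0]}, {"translation": [0, 0.8, 0], "turn": [0, 0, 0]}, {"translation": [0, 1.0, 0], "turn": [0, 0, 0]}, {"translation": [0, 1.2, 0], "turn": [0, 0, 0]}, {"translation": [0, 1.4, 0], "turn": [0, 0, 0]}, {"translation": [0, 1.6, 0], "turn": [0, 0, 0]}, {"translation": [0, 1.8, 0], "turn": [0, 0, 0]}, {"translation": [0, 2.0, 0], "turn": [0, 0, 0]}, {"translation": [0, 2.2, 0], "turn": [0, 0, 0]}, {"translation": [0, 2.4, 0], "turn": [0, 0, 0]}, {"translation": [0, 2.6, 0], "turn": [0, 0, 0]}, {"translation": [0, 2.8, 0], "turn": [0, 0, 0]}, {"translation": [0, 3.0, 0], "turn": [0, 0, 0]}, {"translation": [0, 3.2, 0], "turn": [0, 0, 0]}, {"translation": [0, 3.4, 0], "turn": [0, 0, 0]}, {"translation": [-0.1, 3.6, 0], "turn": [0, 0, 0]}, {"translation": [-0.15, 3.8, 0], "turn": [0, 0, 0]}, {"translation": [-0.2, 4.0, 0], "turn": [0, 0, 0]}]'

```text
time_s: 9.75
tool_pos: [0.5638, 0.1348, 0.0194]
orientation: [-0.006, 0.707, 0.006, 0.707]
ft_force: [0.0, -3.2, 1.6]
opening: 0.0852
```

Run:
```python
from h import *
s=r.observe();print(w2b(s["tool_pos"]),s["ft_force"])
for n in ("side","wrist"):
  a=r.snapshot(n)[:,:,::-1]
  cv2.imwrite(f"pics/{n}6.png",cv2.resize(a[160:270,280:420],None,fx=5.4,fy=5.4,interpolation=cv2.INTER_CUBIC) if n=="side" else a)
```

```text
[-0.03019571 -0.08706942  0.01938013] [ 0.02152429 -3.22185222  1.55022687]
```

View pics/side6.png

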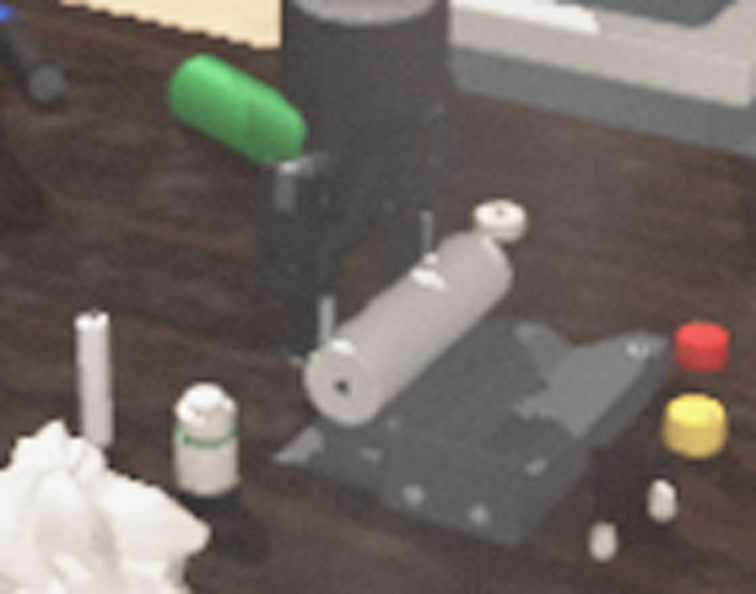

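View pics/wrist6.png

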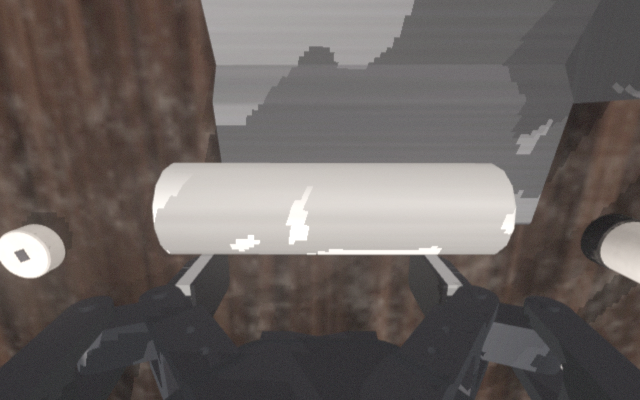

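Emit:
servo_tool --series '[{"translation": [-0.05, 0.2, 0], "turn": [0, 0, 0]}, {"translation": [-0.1, 0.4, 0], "turn": [0, 0, 0]}, {"translation": [-0.15, 0.6, 0], "turn": [0, 0, 0]}, {"translation": [-0.2, 0.8, 0], "turn": [0, 0, 0]}, {"translation": [-0.25, 1.0, 0], "turn": [0, 0, 0]}, {"translation": [-0.3, 1.2, 0], "turn": [0, 0, 0]}, {"translation": [-0.35, 1.4, 0], "turn": [0, 0, 0]}, {"translation": [-0.4, 1.6, 0], "turn": [0, 0, 0]}, {"translation": [-0.45, 1.8, 0], "turn": [0, 0, 0]}, {"translation": [-0.5, 2.0, 0], "turn": [0, 0, 0]}, {"translation": [-0.55, 2.2, 0], "turn": [0, 0, 0]}, {"translation": [-0.6, 2.4, 0], "turn": [0, 0, 0]}, {"translation": [-0.65, 2.6, 0], "turn": [0, 0, 0]}, {"translation": [-0.7, 2.8, 0], "turn": [0, 0, 0]}, {"translation": [-0.75, 3.0, 0], "turn": [0, 0, 0]}, {"translation": [-0.8, 3.2, 0], "turn": [0, 0, 0]}, {"translation": [-0.85, 3.35, 0], "turn": [0, 0, 0]}, {"translation": [-0.9, 3.5, 0], "turn": [0, 0, 0]}, {"translation": [-0.9, 3.65, 0], "turn": [0, 0, 0]}, {"translation": [-0.9, 3.8, 0], "turn": [0, 0, 0]}]'

```text
time_s: 11.85
tool_pos: [0.5632, 0.1727, 0.0283]
orientation: [-0.006, 0.707, 0.006, 0.707]
ft_force: [1.2, -3.8, 1.8]
opening: 0.0852
```

Run:
```python
from h import *
s=r.observe();print(w2b(s["tool_pos"]),s["ft_force"])
for n in ("side","wrist"):
  a=r.snapshot(n)[:,:,::-1]
  cv2.imwrite(f"pics/{n}7.png",cv2.resize(a[160:270,280:420],None,fx=5.4,fy=5.4,interpolation=cv2.INTER_CUBIC) if n=="side" else a)
```

```text
[-0.03020209 -0.049161    0.02831088] [ 1.20044657 -3.75803831  1.78374148]
```

View pics/side7.png

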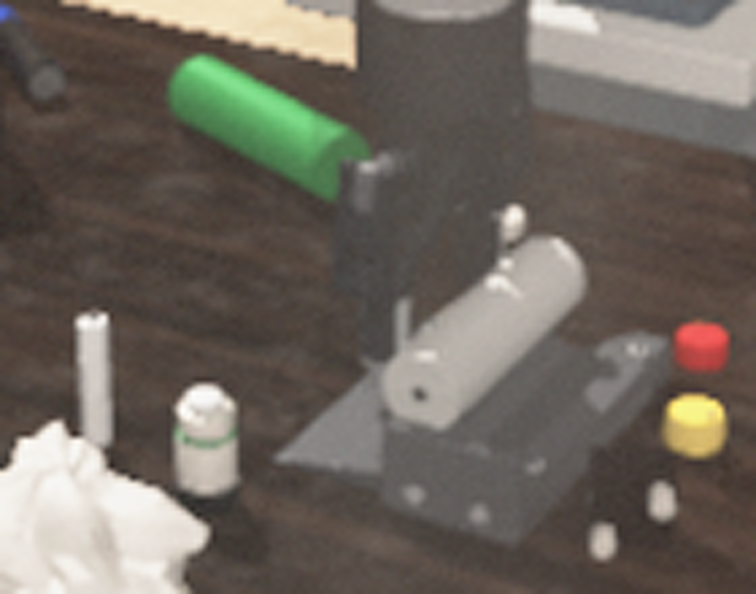

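View pics/wrist7.png

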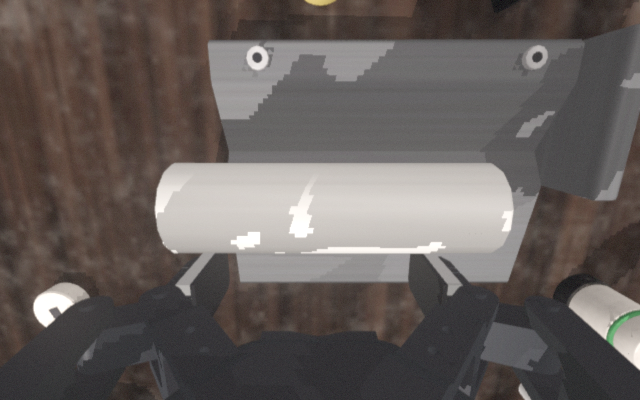

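Emit:
servo_tool --series '[{"translation": [0, 0.1, 0], "turn": [0, 0, 0]}, {"translation": [0, 0.2, 0], "turn": [0, 0, 0]}, {"translation": [0, 0.3, 0], "turn": [0, 0, 0]}, {"translation": [0, 0.4, 0], "turn": [0, 0, 0]}, {"translation": [0, 0.5, 0], "turn": [0, 0, 0]}, {"translation": [0, 0.6, 0], "turn": [0, 0, 0]}, {"translation": [0, 0.7, 0], "turn": [0, 0, 0]}, {"translation": [0, 0.8, 0], "turn": [0, 0, 0]}, {"translation": [0, 0.9, 0], "turn": [0, 0, 0]}, {"translation": [0, 1.0, 0], "turn": [0, 0, 0]}, {"translation": [0, 1.1, 0], "turn": [0, 0, 0]}, {"translation": [0, 1.1, 0], "turn": [0, 0, 0]}, {"translation": [0, 1.1, 0], "turn": [0, 0, 0]}, {"translation": [0, 1.1, 0], "turn": [0, 0, 0]}, {"translation": [0, 1.1, 0], "turn": [0, 0, 0]}, {"translation": [0, 1.1, 0], "turn": [0, 0, 0]}]'

```text
time_s: 13.55
tool_pos: [0.563, 0.1836, 0.0283]
orientation: [-0.006, 0.707, 0.006, 0.707]
ft_force: [0.3, -0.8, 0.0]
opening: 0.0853
```

Run:
```python
from h import *
s=r.observe();print(w2b(s["tool_pos"]),s["ft_force"])
for n in ("side","wrist"):
  a=r.snapshot(n)[:,:,::-1]
  cv2.imwrite(f"pics/{n}8.png",cv2.resize(a[160:270,280:420],None,fx=5.4,fy=5.4,interpolation=cv2.INTER_CUBIC) if n=="side" else a)
```

```text
[-0.03021108 -0.03827088  0.02829959] [ 0.32962945 -0.77777913  0.00611614]
```

View pics/side8.png

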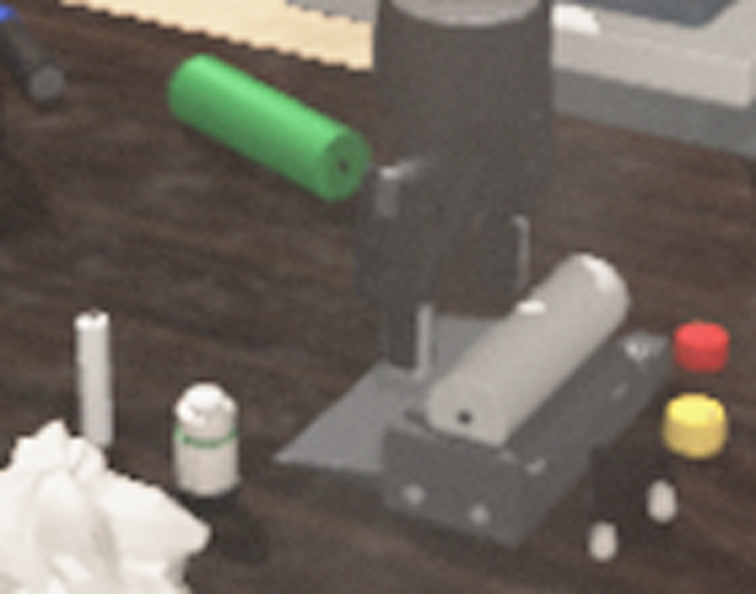

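View pics/wrist8.png

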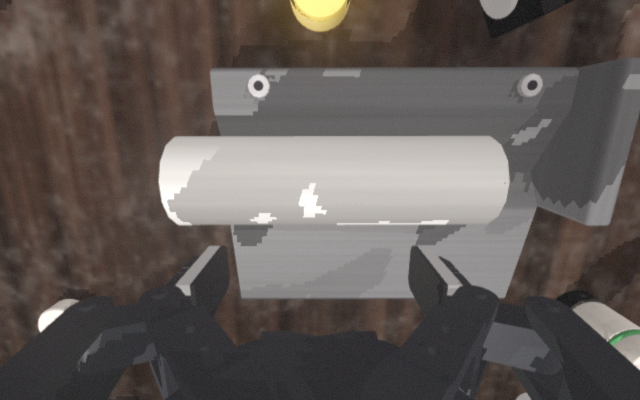

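Run:
```python
from h import *
m=r.camera_model("wrist")
for p in unproj([(160,180),(508,180)],.025,m): print(w2b(p))
print(goal(b2w([-.13,-.03,.12]),BP[2]))
print(goal(b2w([-.13,0,.12]),BP[2]))
```

```text
[-0.09843938  0.00332435  0.025     ]
[0.05248231 0.00332921 0.025     ]
(array([-9.16986303,  0.82146744, -9.98059037]), array([-3.42858501e-04, -1.24196461e-06, -4.60061971e-05]))
(array([-9.16972501,  3.82146726, -9.98161895]), array([-3.42858501e-04, -1.24196461e-06, -4.60061971e-05]))
```

Emit:
servo_tool --series '[{"translation": [0, -0.8, 0], "turn": [0, 0, 0]}, {"translation": [-1, -1.5, 0], "turn": [0, 0, 0]}, {"translation": [-4, -1.5, 0], "turn": [0, 0, 0]}, {"translation": [-7, -1.5, 0], "turn": [0, 0, 0]}, {"translation": [-9.2, -1.5, 0], "turn": [0, 0, 0]}, {"translation": [-9.2, 0, -3], "turn": [0, 0, 0]}, {"translation": [-9.2, 1.5, -6], "turn": [0, 0, 0]}, {"translation": [-9.2, 3, -9], "turn": [0, 0, 0]}, {"translation": [-9.2, 3.8, -10], "turn": [0, 0, 0]}, {"translation": [-9.2, 3.8, -10], "turn": [0, 0, 0]}, {"translation": [-9.2, 3.8, -10], "turn": [0, 0, 0]}]'

```text
time_s: 14.75
tool_pos: [0.4636, 0.2193, 0.1208]
orientation: [-0.006, 0.707, 0.006, 0.708]
ft_force: [0.1, -0.6, -0.0]
opening: 0.0854
```

Emit:
servo_tool --series '[{"translation": [1, 0, 0], "turn": [0, 0, 0]}, {"translation": [2, 0, 0], "turn": [0, 0, 0]}, {"translation": [3, 0, 0], "turn": [0, 0, 0]}, {"translation": [3, 0, 0], "turn": [0, 0, 0]}, {"translation": [3, 0, 0], "turn": [0, 0, 0]}, {"translation": [3, 0, 0], "turn": [0, 0, 0]}, {"translation": [3, 0, 0], "turn": [0, 0, 0]}, {"translation": [3, 0, 0], "turn": [0, 0, 0]}]' --claw -1 --newtons 20

```text
time_s: 15.55
tool_pos: [0.4625, 0.22, 0.0906]
orientation: [-0.006, 0.707, 0.006, 0.707]
ft_force: [0.4, 0.6, -0.3]
opening: 0.0
```

Run:
```python
from h import *
s=r.observe();print(w2b(s["tool_pos"]),s["ft_force"],s["opening"],goal(b2w([-.125,0,.038]),BP[2]))
for n in ("side","wrist","top"):
  a=r.snapshot(n)[:,:,::-1]
  cv2.imwrite(f"pics/{n}9.png",cv2.resize(a[130:260,290:440],None,fx=5.3,fy=4.6,interpolation=cv2.INTER_CUBIC) if n=="side" else a)
```

```text
[-1.30025592e-01 -1.00751786e-04  9.06365244e-02] [ 0.41617369  0.59807835 -0.27334371] 1.3029134847833714e-05 (array([5.26394768, 0.00874367, 0.49948242]), array([-0.00025006,  0.00058408, -0.00027676]))
```

View pics/side9.png

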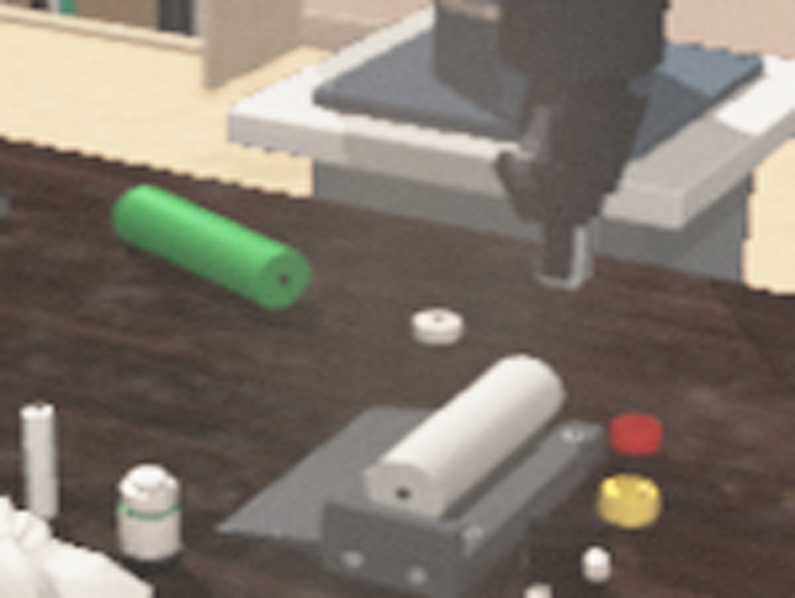

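View pics/wrist9.png

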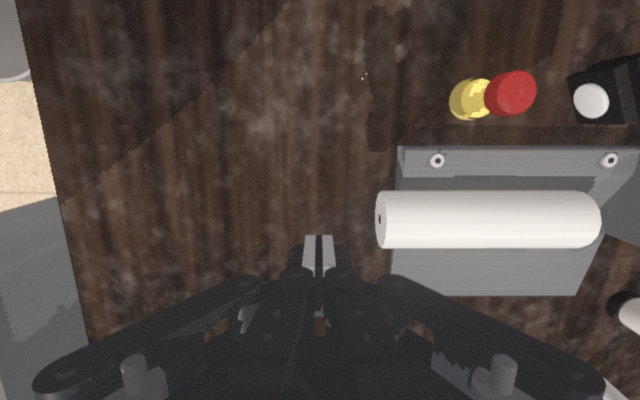

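View pics/top9.png

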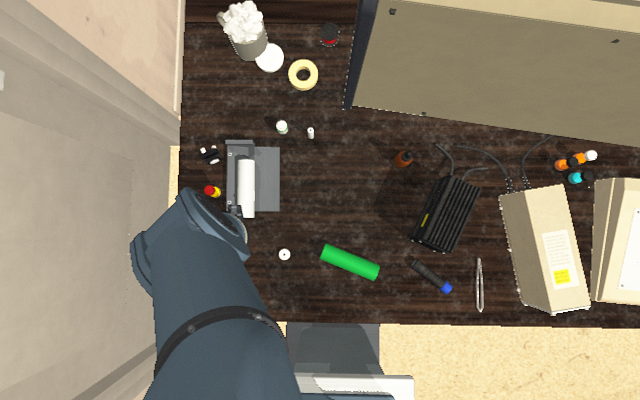

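Run:
```python
from h import *
m=r.camera_model("wrist")
print(w2b(unproj((381,219),.025,m)[0]), [w2b(p) for p in unproj([(388,191),(583,192)],.04,m)])
t=r.observe()["tool_pos"];print(proj([t-[0,0,.019],t-[0,0,.006]],m))
m=r.camera_model("top")
a=r.snapshot("top")[:,:,::-1];cv2.imwrite("pics/top10.png",cv2.resize(a[130:230,200:300],None,fx=6,fy=6,interpolation=cv2.INTER_CUBIC))
```

```text
[-0.08785724  0.00292125  0.025     ] [array([-0.08792454,  0.02556788,  0.04      ]), array([0.0292224 , 0.02494766, 0.04      ])]
[[317.6156008  252.91838001]
 [317.58254713 264.4938842 ]]
```

View pics/top10.png

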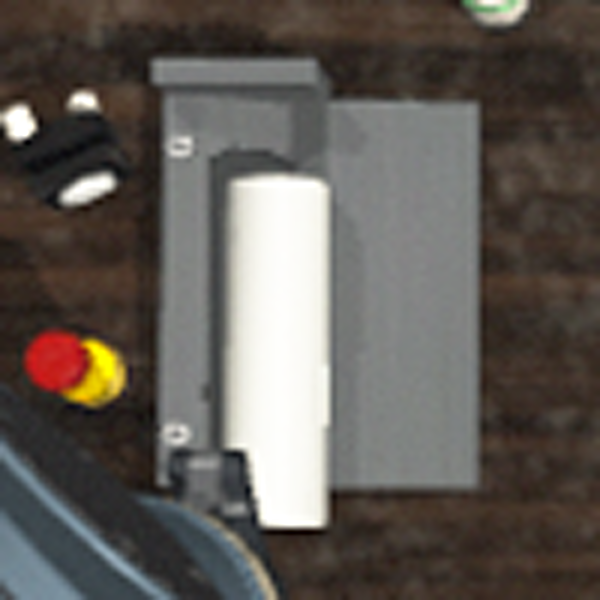

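Emit:
servo_tool --series '[{"translation": [2, 0.1, 0], "turn": [0, 0, 0]}, {"translation": [4, 0.2, 0], "turn": [0, 0, 0]}, {"translation": [5, 0.2, 0], "turn": [0, 0, 0]}, {"translation": [5.3, 0.2, 0.5], "turn": [0, 0, 0]}, {"translation": [5.3, 0.2, 1], "turn": [0, 0, 0]}, {"translation": [5.3, 0.2, 1.5], "turn": [0, 0, 0]}, {"translation": [5.3, 0.2, 1.8], "turn": [0, 0, 0]}, {"translation": [5.3, 0.2, 2.0], "turn": [0, 0, 0]}, {"translation": [5.3, 0.2, 2.0], "turn": [0, 0, 0]}, {"translation": [5.3, 0.2, 2.0], "turn": [0, 0, 0]}]'

```text
time_s: 16.75
tool_pos: [0.4823, 0.2222, 0.0375]
orientation: [-0.006, 0.707, 0.006, 0.707]
ft_force: [0.4, -0.3, -0.4]
opening: 0.0
```

Run:
```python
from h import *
s=r.observe();print(w2b(s["tool_pos"]),s["ft_force"])
for n in ("side","wrist"):
  a=r.snapshot(n)[:,:,::-1]
  cv2.imwrite(f"pics/{n}11.png",cv2.resize(a[150:260,310:440],None,fx=6,fy=5.4,interpolation=cv2.INTER_CUBIC) if n=="side" else a)
```

```text
[-0.11022259  0.00175613  0.03747378] [ 0.37062757 -0.30503636 -0.44250794]
```

View pics/side11.png

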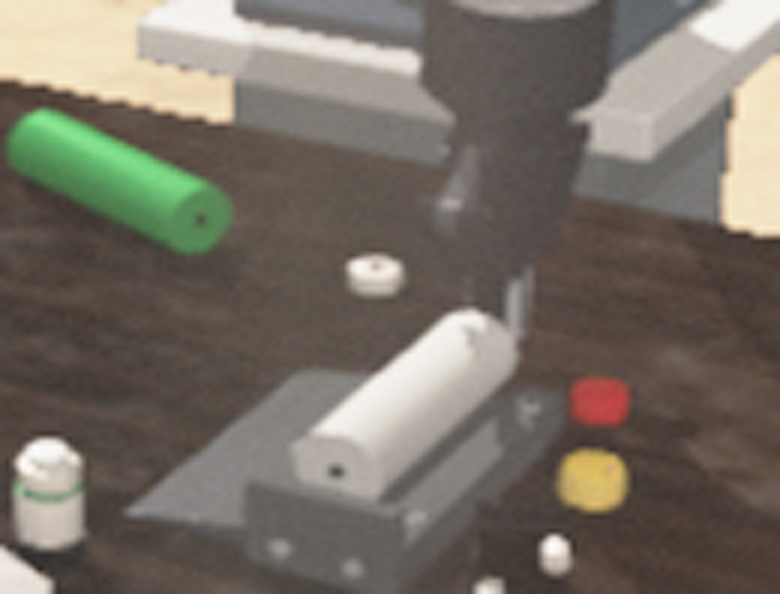

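View pics/wrist11.png

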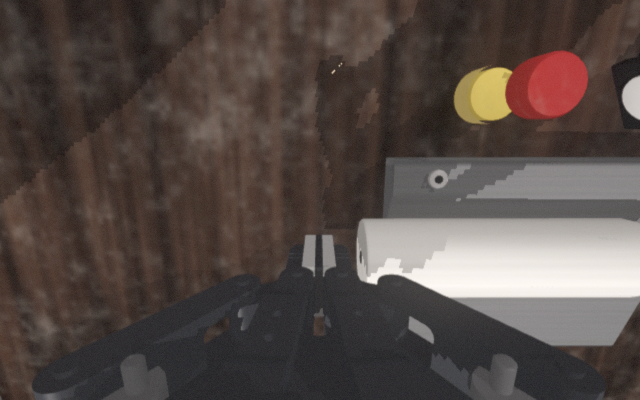

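Emit:
servo_tool --series '[{"translation": [0, 0, 0.2], "turn": [0, 0, 0]}, {"translation": [0, 0, 0.4], "turn": [0, 0, 0]}, {"translation": [0, 0, 0.6], "turn": [0, 0, 0]}, {"translation": [0, 0, 0.8], "turn": [0, 0, 0]}, {"translation": [0, 0, 1.0], "turn": [0, 0, 0]}, {"translation": [0, 0, 1.2], "turn": [0, 0, 0]}, {"translation": [0, 0, 1.4], "turn": [0, 0, 0]}]'

```text
time_s: 17.55
tool_pos: [0.4962, 0.2225, 0.0372]
orientation: [-0.006, 0.707, 0.006, 0.707]
ft_force: [-2.4, -0.1, 0.6]
opening: -0.0001
```

Run:
```python
from h import *
s=r.observe();print(w2b(s["tool_pos"]),s["ft_force"])
for n in ("side","wrist"):
  a=r.snapshot(n)[:,:,::-1]
  cv2.imwrite(f"pics/{n}12.png",cv2.resize(a[150:260,310:440],None,fx=6,fy=5.4,interpolation=cv2.INTER_CUBIC) if n=="side" else a)
```

```text
[-0.09630023  0.00176503  0.03723339] [-2.35702699 -0.05948315  0.6239791 ]
```

View pics/side12.png

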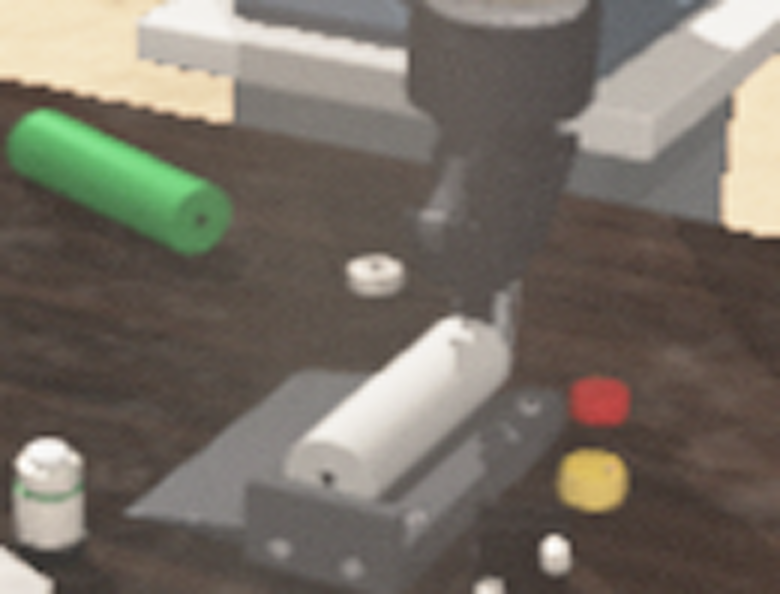

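View pics/wrist12.png

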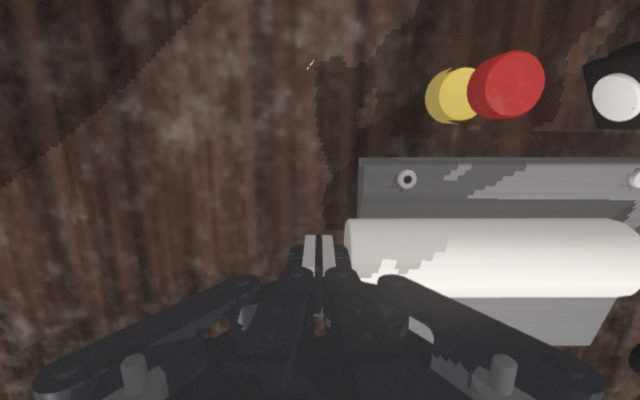

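Emit:
servo_tool --series '[{"translation": [0, 0, 0.2], "turn": [0, 0, 0]}, {"translation": [0, 0, 0.4], "turn": [0, 0, 0]}, {"translation": [0, 0, 0.6], "turn": [0, 0, 0]}, {"translation": [0, 0, 0.8], "turn": [0, 0, 0]}, {"translation": [0, 0, 1.0], "turn": [0, 0, 0]}, {"translation": [0, 0, 1.2], "turn": [0, 0, 0]}, {"translation": [0, 0, 1.4], "turn": [0, 0, 0]}, {"translation": [0, 0, 1.6], "turn": [0, 0, 0]}, {"translation": [0, 0, 1.8], "turn": [0, 0, 0]}, {"translation": [0, 0, 2.0], "turn": [0, 0, 0]}, {"translation": [0, 0, 2.1], "turn": [0, 0, 0]}]'

```text
time_s: 18.75
tool_pos: [0.5175, 0.2229, 0.0373]
orientation: [-0.006, 0.707, 0.006, 0.707]
ft_force: [-0.9, 1.0, -0.2]
opening: 0.0002
```

Emit:
servo_tool --series '[{"translation": [0, 0, 0.1], "turn": [0, 0, 0]}, {"translation": [0, 0, 0.2], "turn": [0, 0, 0]}]'

```text
time_s: 18.95
tool_pos: [0.5193, 0.2229, 0.0373]
orientation: [-0.006, 0.707, 0.006, 0.707]
ft_force: [-2.2, -0.6, -0.6]
opening: 0.0001
```

Run:
```python
from h import *
s=r.observe();print(w2b(s["tool_pos"]),s["ft_force"])
for n in ("side","top"):
  a=r.snapshot(n)[:,:,::-1]
  cv2.imwrite(f"pics/{n}13.png",cv2.resize(a[170:260,320:430],None,fx=6.6,fy=6.6,interpolation=cv2.INTER_CUBIC) if n=="side" else cv2.resize(a[130:230,200:300],None,fx=6,fy=6,interpolation=cv2.INTER_CUBIC))
```

```text
[-0.07321079  0.00175111  0.03729141] [-2.18834816 -0.55490492 -0.59097771]
```

View pics/side13.png

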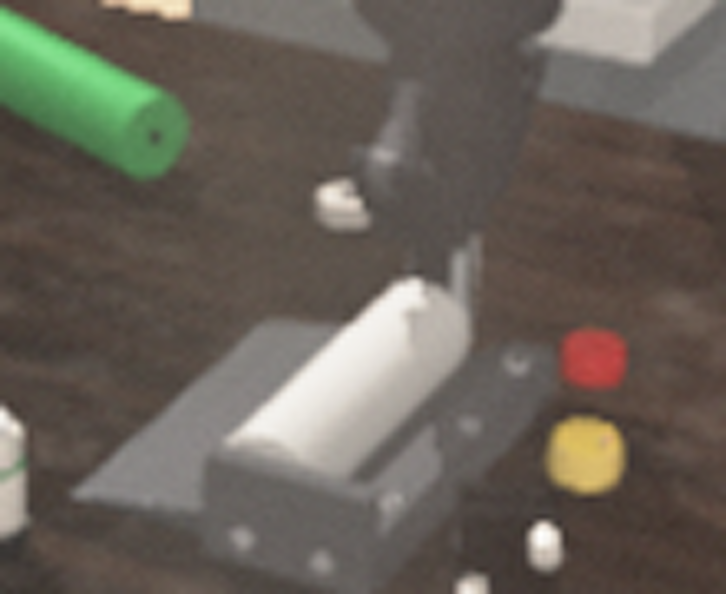

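View pics/top13.png

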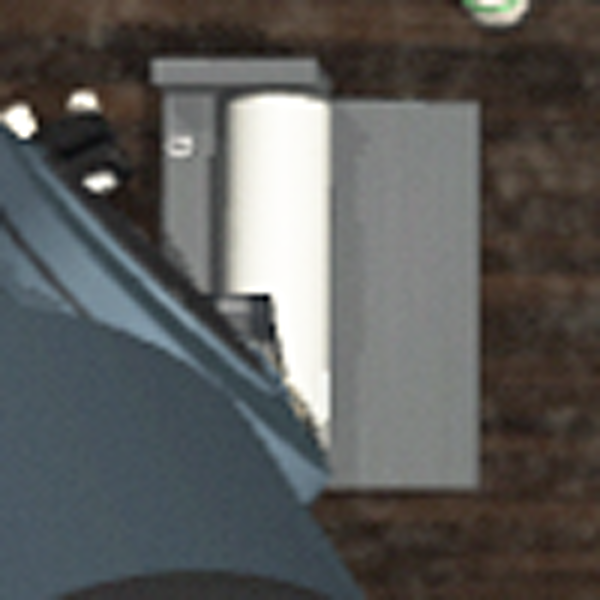

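Still sliding at 2 N; a few mm left. Small steps until the force rises.

Emit:
servo_tool --series '[{"translation": [0, 0, 0.1], "turn": [0, 0, 0]}, {"translation": [0, 0, 0.2], "turn": [0, 0, 0]}, {"translation": [0, 0, 0.2], "turn": [0, 0, 0]}]'

```text
time_s: 19.35
tool_pos: [0.5215, 0.2229, 0.0373]
orientation: [-0.006, 0.707, 0.006, 0.707]
ft_force: [-1.2, -0.3, -0.5]
opening: -0.0002
```

Emit:
servo_tool --series '[{"translation": [0, 0, 0.1], "turn": [0, 0, 0]}, {"translation": [0, 0, 0.15], "turn": [0, 0, 0]}]'

```text
time_s: 19.55
tool_pos: [0.5228, 0.223, 0.0373]
orientation: [-0.006, 0.707, 0.006, 0.707]
ft_force: [-1.1, -0.5, 0.1]
opening: 0.0001
```

Emit:
servo_tool --series '[{"translation": [0, 0, 0.1], "turn": [0, 0, 0]}, {"translation": [0, 0, 0.1], "turn": [0, 0, 0]}]'

```text
time_s: 19.75
tool_pos: [0.524, 0.223, 0.0373]
orientation: [-0.006, 0.707, 0.006, 0.707]
ft_force: [-1.4, 0.7, -0.3]
opening: -0.0001
```

Emit:
servo_tool --series '[{"translation": [0, 0, 0.1], "turn": [0, 0, 0]}, {"translation": [0, 0, 0.1], "turn": [0, 0, 0]}]'

```text
time_s: 19.95
tool_pos: [0.5244, 0.223, 0.0373]
orientation: [-0.006, 0.707, 0.006, 0.707]
ft_force: [-5.1, -0.0, 1.1]
opening: -0.0003
```

Emit:
servo_tool --series '[{"translation": [0, 0, 0.1], "turn": [0, 0, 0]}, {"translation": [0, 0, 0.1], "turn": [0, 0, 0]}]'

```text
time_s: 20.15
tool_pos: [0.5245, 0.223, 0.0372]
orientation: [-0.006, 0.708, 0.006, 0.706]
ft_force: [-7.1, 0.1, 3.6]
opening: -0.0
```

Emit:
servo_tool --series '[{"translation": [0, 0, -0.2], "turn": [0, 0, 0]}, {"translation": [0, 0, -0.5], "turn": [0, 0, 0]}, {"translation": [0, 0, -1.5], "turn": [0, 0, 0]}, {"translation": [0, 0, -3], "turn": [0, 0, 0]}, {"translation": [0, 0, -5], "turn": [0, 0, 0]}, {"translation": [-3, 0, -6], "turn": [0, 0, 0]}, {"translation": [-7, 0, -6], "turn": [0, 0, 0]}, {"translation": [-11, -2, -5], "turn": [0, 0, 0]}, {"translation": [-15, -6, -4], "turn": [0, 0, 0]}, {"translation": [-15, -10, -4], "turn": [0, 0, 0]}, {"translation": [-15, -15, -4], "turn": [0, 0, 0]}, {"translation": [-15, -20, -4], "turn": [0, 0, 0]}, {"translation": [-15, -20, -4], "turn": [0, 0, 0]}, {"translation": [-15, -20, -4], "turn": [0, 0, 0]}]'

```text
time_s: 21.55
tool_pos: [0.4889, 0.021, 0.1873]
orientation: [-0.005, 0.707, 0.005, 0.707]
ft_force: [-0.3, 0.1, -0.3]
opening: 0.0003
```

Run:
```python
from h import *
s=r.observe();print(w2b(s["tool_pos"]),s["ft_force"])
for n in ("side","top"):
  a=r.snapshot(n)[:,:,::-1]
  cv2.imwrite(f"pics/{n}14.png",cv2.resize(a[130:260,280:430],None,fx=5.3,fy=4.6,interpolation=cv2.INTER_CUBIC) if n=="side" else cv2.resize(a[115:215,200:330],None,fx=6,fy=6,interpolation=cv2.INTER_CUBIC))
```

```text
[-0.1070858  -0.19956977  0.18734707] [-0.32711232  0.14541444 -0.34535286]
```

View pics/side14.png

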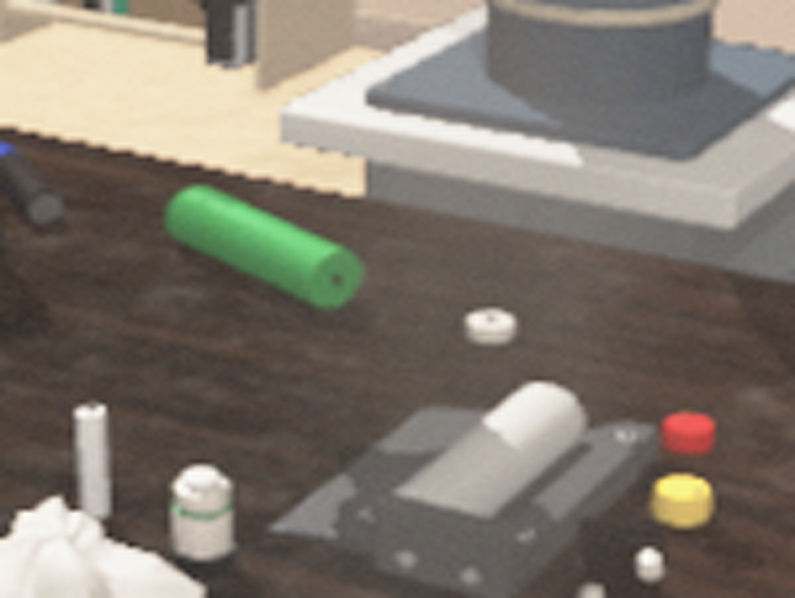

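View pics/top14.png

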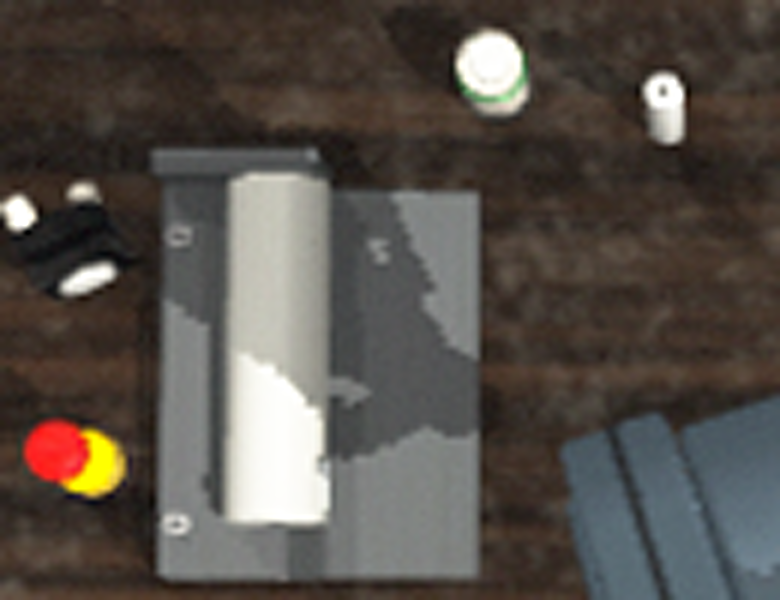

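Run:
```python
from h import *
m=r.camera_model("top");cr=lambda a:(np.array(a)+.5)/6-.5+[200,115]
print([w2b(p) for p in unproj(cr([(277,523),(279,173)]),.025,m)])
print(r.observe()["qvel"].round(4)); r.finish_job()
```

```text
[array([-0.05470143,  0.00025637,  0.025     ]), array([0.07870272, 0.00083789, 0.025     ])]
[-0.0184  0.0033 -0.0068 -0.0052  0.0012 -0.0005  0.005 ]
the job is handed in; nothing more can be done
```

The post is seated in the groove with its end against the stop plate, and the job is handed in at about 21.7 s of the 54 s. There is no verdict back from the judge.

I rolled the aluminium post up the ramp and over the crest with the two open fingertips. I then pushed its free end along the groove with the closed fingers. It slid at 1–2.5 N until it stopped dead and the push rose to 7 N. I backed the hand well away afterwards.

- **Position:** the last top picture puts the free end at block x = -54.7 mm, where -55 mm is fully home. The axis is within 1 mm of the groove's middle and parallel to it within about 0.005 rad.
- **Measurement limit:** in that picture the far end read +78.7 mm, which is 3.7 mm past the plate's face. I took this as pixel and edge error, since the rise in force and the near end both agree with the post being home.
- **Earlier disagreement:** a wrist-camera reading put the post 3 mm off the groove's middle. The last top-camera check did not confirm it.
- **Other things:** in the last side and top crops the objective, optical post, puck, kinematic mount and green look-alike stand where they were. The torch shows only at the edge, unmoved. vial_4 lay outside those crops, so I did not check it at the end. I took it to be the brown vial, and the hand came no nearer than about 4 cm to it.
- **At hand-in:** the hand was clear, about 19 cm above the desk, with only noise on the force sensor. The arm joints were still settling at up to 0.018 rad/s.

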